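Put the training kit back on its stations

TASK

Put the training kit away: the large purple massage ball in the large ring stand, the small yellow ball in the small ring stand, the spring collar down over the steel post, and the blue dumbbell set down gently, lying flat along its tray inside the raised rim. Work in any order, let go of everything, and leave the tumbler standing where it is.

Things in the scene. Friction and masses are not known exactly. Their poses are not given: they have to be found in the camera images.
- large_ball: large purple nubbed massage ball, 60 mm diameter, about 110 g, can roll, at first lying on the wooden top (z = 0); origin at its centre, 30 mm above the surface it lies on
- small_ball: small plain yellow massage ball, 40 mm diameter, about 40 g, can roll, at first lying on the wooden top; origin at its centre, 20 mm above the surface it lies on
- spring_collar: black iron spring collar for a thin bar, lying flat on the wooden top with its coil axis upright: coil 40 mm outside and 28 mm inside diameter, 24 mm high, about 120 g, open right through; two wire tails with black rubber grips stand out level from the coil, to 69 mm from the axis, at +32 and -32 degrees either side of its own +x; origin on the coil axis at the underside, z up. Gripped by the coil across its own y axis, the fingers clear the tails
- dumbbell: blue hex dumbbell, 142 mm long, about 500 g, lying on a flat: two hexagonal heads, each 38 mm long, 48 mm across flats (so 48 mm high and 55 mm wide as it lies), joined by a handle 26 mm in diameter and 66 mm long between the heads; origin under the middle at the underside, x along its length, z up; handle axis 24 mm above the origin. Both ends are alike
- large_ring: large pale grey ring stand fixed to the wooden top, for the large ball: 76 mm outside, 50 mm inside diameter, 15 mm high; origin at the centre of its underside, on the wooden top. The large ball rests on its inner edge with its centre about 32 mm above the wooden top
- small_ring: small pale grey ring stand fixed to the wooden top, for the small ball: 52 mm outside, 30 mm inside diameter, 12 mm high; origin at the centre of its underside, on the wooden top. The small ball rests on its inner edge with its centre about 25 mm above the wooden top
- collar_post: steel collar post fixed to the wooden top: round base 80 mm in diameter and 10 mm thick with an upright pin in its middle, 18 mm in diameter, tapering from 34 mm above the wooden top to 8 mm diameter at its tip, 50 mm above the wooden top; origin at the centre of the base's underside. The collar rests flat on the base, at any yaw
- dumbbell_tray: black rubber tray fixed to the wooden top, with a pale dumbbell-shaped inlay: 180 by 90 mm outside, 164 by 74 mm inside the rim, floor 5 mm thick, rim 12 mm above the wooden top; origin at the centre of its underside, x along its length. The dumbbell lies on its floor along x, either way round
- tumbler: clear acrylic tumbler with a teal base sleeve, standing loose on the wooden top, 68 mm across the mouth, 105 mm high, not to be moved; origin at the centre of its underside
Not all that is in view belongs to the job. What is shaped like the large_ring but black or red is not meant.

How it is judged:
At the end, for the whole second after the job is handed in: Each ball seated in its own ring within 8 mm of the axis; collar flat on the post base within 8 mm; dumbbell flat on the tray floor within 15 mm and 10 degrees; tumbler upright within 25 mm of where it stood; all released and still (horizontal distance between large_ball and large_ring below 0.008 m and height (world z) of large_ball below 0.036 m and horizontal distance between small_ball and small_ring below 0.008 m and height (world z) of small_ball below 0.03 m and horizontal distance between spring_collar and collar_post below 0.008 m and z of spring_collar in the frame of collar_post below 0.014 m and angle between each of spring_collar, dumbbell's own z axis and vertical below 0.12 rad and horizontal distance between dumbbell and dumbbell_tray below 0.015 m and angle between the x axis of dumbbell and the x axis of dumbbell_tray, either way round below 0.17 rad and z of dumbbell in the frame of dumbbell_tray between 0.002 and 0.009 m and distance of tumbler from where it was at the start of the episode below 0.025 m and angle between tumbler's own z axis and vertical below 0.1 rad and linear speed of each of large_ball, small_ball, spring_collar, dumbbell below 0.02 m/s and angular speed of each of large_ball, small_ball, spring_collar, dumbbell below 0.3 rad/s); the robot touches nothing.
It fails at once if the tumbler is knocked over or pushed away (angle between tumbler's own z axis and vertical above 0.35 rad or distance of tumbler from where it was at the start of the episode above 0.04 m).
It fails at once if the dumbbell is dropped or slammed down at its tray, so that it comes down at over 0.6 m/s, as from a fall of some 20 mm (horizontal distance between dumbbell and dumbbell_tray below 0.06 m and height (world z) of dumbbell below 0.045 m and linear speed of dumbbell above 0.6 m/s).
It also fails if it takes over 112 s, if anything falls off the work surface, if the arm or the gripper's body presses on something with over 40 N, if the wrist force passes 120 N, or if a joint passes its speed limit or range.

ROBOT

A 6-joint arm with a two-finger parallel gripper is mounted at the origin on the work surface. World frame = base frame: x ahead of the robot, y to its left, z up, the work surface at z = 0. Lengths are in m, angles in rad, forces in N, time in s.
With the tool pointing down it reaches from about 0.35 to 0.975 m from the base axis. Payload 4.9 kg.
Tool frame: the origin (TCP) lies at the very end of the fingers, on their centre line; the grasp point (between the pads) lies manip.grip_point_offset behind it (manip.grip_point_offset is the distance from the TCP to the grasp point, in m); z points along the fingers, y is the line along which they close (so a half turn about z gives the same grasp; the last joint's range is limited). The gripper opens to 85 mm and grips with 20 to 120 N. Pads are 22 mm wide; open, the fingers measure 114 mm over their backs; the gripper's body (76 mm by 85 mm) begins 54 mm behind the grasp point. The pads swing forward as they close: fully open they stand 13 mm farther back than shut.
Start: joints at [1.075, 0.053, 1.613, -0, 1.476, -0.119], TCP at [0.23, 0.581, 0.231] pointing down, gripper open.
Joint ranges: [-3.01, 3.01], [-1.01, 2.22], [0.06, 2.58], [-1.02, 4.17], [0.09, 2.62], [-3.14, 3.14]. Speed limits (rad/s): [2.57, 2.57, 3.14, 3.14, 3.14, 3.14].

INTERFACE

Orientations are given as a unit quaternion [w, x, y, z].
In Python, from plant import manip gives the robot as it stands.
- The arm moves only by the shell command python3 -m crank 'ROWS' [OPENING]. ROWS is JSON, a list of rows, each an object of numbers: "x", "y", "z": the shift along the tool's x, y, z in cm; "turn": the turn about the tool's z in rad. In form: [{"x": .., "y": .., "z": .., "turn": ..}, ...]. A call has 1 to 5 rows; each row shifts and turns the commanded pose from where the row before left it, along the tool's axes as they then stand; what a row does not reach is not made up. A row lasts 1/10 s, in which the tool goes at most 50 mm and 8.59 degrees, less where a joint would pass 70% of its speed; a pose out of reach is approached as far as the arm can. A call with a gripper value outside its range is refused whole. OPENING is the opening in per cent of the stroke, from 0 (shut) to 100 (fully open), set as the call begins (- or left out, the last holds). The fingers move at their own pace and stop on an object; the grip force is fixed at half the most. Time passes only in rows, so rows that do not move let the fingers close. It gives the time, the measured TCP pose, the force, the opening and the grip force at its end, in the units of the state.
- manip.state(): the state, without advancing time (a new reading comes with each control period).
- manip.grab_frame(name): name is "scene" or "top" or "wrist"; returns (picture, depth): 384x512x3 uint8, red, green, blue; 384x512 float32, m along the optical axis (not along the pixel's ray), 0 where there is no reading.
- manip.camera_model(name): a dict with "mtx" (3x3 intrinsics, pixels), "world_to_cam" (4x4, takes a point from world to camera coordinates). Camera axes: x right, y down, z forward; pixel columns grow to the right and rows downward; lengths in m; the calibration is good to about 2 mm. A picture is of the moment at which its call begins: read the wrist's pose just before it. camera_model takes no time and is no camera call; for the wrist camera it gives the pose at the moment of the call.
- manip.job_done(): hands the job in; it is judged then, once.
The state is a dict: "time": time; "joint_pos": joint angles; "joint_vel": joint speeds; "joint_efforts": joint torques, N m; "tool_pos": TCP position; "tool_rot": TCP orientation; "contact_force": force on the tool from outside, world axes, zero at the start; "ft_torque": the same for the moment, N m; "gripper_width": opening from 0.0 (shut) to 1.0 (fully open); "grasp_force": force on a finger pad.
Only numpy, scipy, OpenCV 4.12 (cv2) and the standard library are available. Lean on these libraries where they do the work, as an engineer would, in place of code of your own. Each camera call takes 0.05 s, during which the arm holds its last target. There are 200 camera calls.

## Working session

There is one attempt and no reset: what is moved stays moved. The work goes in short steps, Python scripts to look and compute and a shell command to move; the robot and the scene stay as the last step left them, time stands still between calls to the robot, and variables do not carry over. Pictures are saved under pics/ and viewed, at most 14 in all, crops included, and the job is handed in when it is done.

```bash
mkdir -p pics; ls
python3 - <<'E'
from plant import manip
import cv2, numpy as np
print(manip.grip_point_offset, manip.state())
for n in ("scene","top"):
    p,d=manip.grab_frame(n); cv2.imwrite(f"pics/{n}0.png",p[:,:,::-1]); np.savez(f"pics/{n}0.npz",p=p,d=d)
    m=manip.camera_model(n); print(n,m["mtx"].tolist(),np.round(m["world_to_cam"],4).tolist())
E
```

```text
pics
0.0187 {'time': 0.0, 'joint_pos': array([ 1.07500513e+00,  5.33431798e-02,  1.61431100e+00,  1.98114561e-05,
        1.47599623e+00, -1.19002243e-01]), 'joint_vel': array([ 0.0008682 ,  0.00082309,  0.00109812, -0.00065751, -0.00093576,
       -0.00065128]), 'joint_efforts': array([ 3.37196516e-04, -3.93702078e+01, -3.70169020e+01, -1.85159447e-04,
        7.23552250e-03,  2.66456126e-06]), 'tool_pos': array([0.22965496, 0.58060167, 0.23006134]), 'tool_rot': array([-3.20714114e-04,  1.87282855e-01,  9.82305489e-01, -9.77664575e-04]), 'contact_force': array([ 0.10325351, -0.39394153, -0.2126108 ]), 'ft_torque': array([-0.0151646 , -0.0339132 ,  0.05359613]), 'grasp_force': 0.0, 'gripper_width': 0.9985077057714501}
scene [[354.25046167584304, 0.0, 252.73266723059135], [0.0, 354.25046167584304, 185.3773705586931], [0.0, 0.0, 1.0]] [[0.7762, 0.6304, -0.0118, -0.3701], [0.5383, -0.6723, -0.5081, -0.3062], [-0.3282, 0.3881, -0.8612, 1.2388], [0.0, 0.0, 0.0, 1.0]]
top [[378.1148597370071, 0.0, 248.20239680169303], [0.0, 378.1148597370071, 198.5364189265336], [0.0, 0.0, 1.0]] [[0.0265, -0.9996, -0.0089, -0.0717], [-0.9814, -0.0243, -0.1903, 0.5043], [0.19, 0.0138, -0.9817, 1.1415], [0.0, 0.0, 0.0, 1.0]]
```

View pics/top0.png

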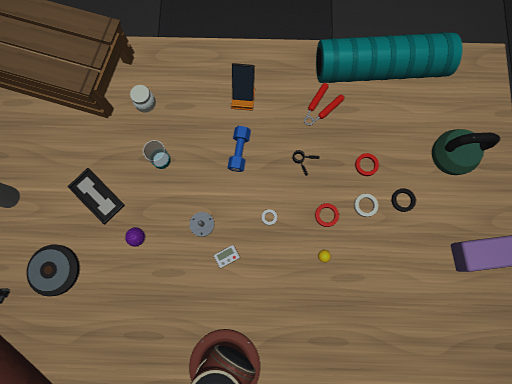

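View pics/scene0.png

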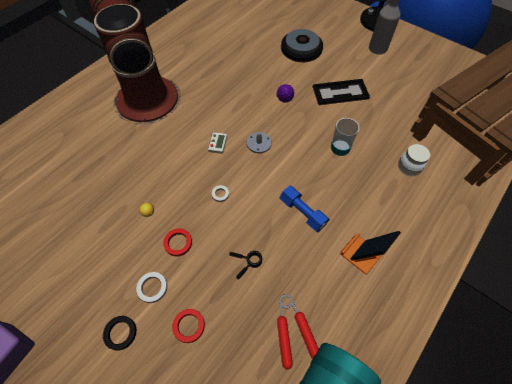

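The top view shows the purple ball at (135,237), the yellow ball at (324,256), the collar at (298,157) with its tails pointing right and down, and the dumbbell at (239,148). It also has the tray at (96,195), the large pale ring at (367,205), the small ring at (269,217), the post at (202,224) and the tumbler at (157,153). The scene view shows the same layout, with the large pale ring at (152,287), so I'll measure from both views.

```bash
cat > h.py <<'E'
from plant import manip
import cv2, numpy as np
def ray(m,uv,z):
    "pixels (N,2) -> world points on plane z"
    uv=np.atleast_2d(np.asarray(uv,float)); T=m["world_to_cam"]; R=T[:3,:3]; c=-R.T@T[:3,3]
    d=np.c_[uv,np.ones(len(uv))]@np.linalg.inv(m["mtx"]).T@R
    return c+d*((z-c[2])/d[:,2])[:,None]
def comp(mask,near,r=None):
    "contour of the mask's component nearest to a pixel"
    cs,_=cv2.findContours(mask.astype(np.uint8),cv2.RETR_EXTERNAL,cv2.CHAIN_APPROX_NONE)
    cs=[c for c in cs if len(c)>8]
    return min(cs,key=lambda c:np.hypot(*(c[:,0].mean(0)-near)))[:,0]
def circ(P):
    "least-squares circle through points (xy): x,y,r"
    A=np.c_[2*P[:,:2],np.ones(len(P))]; s=np.linalg.lstsq(A,(P[:,:2]**2).sum(1),rcond=None)[0]
    return np.r_[s[:2],np.sqrt(s[2]+s[0]**2+s[1]**2)]
def rect(P):
    "centre, long side, short side, angle of long side"
    k=1000; (c,(w,h),a)=cv2.minAreaRect((P[:,:2]*k).astype(np.float32))
    if w<h: w,h,a=h,w,a+90
    return np.r_[np.array(c)/k,w/k,h/k,(np.radians(a)+np.pi/2)%np.pi-np.pi/2]
E
python3 - <<'E'
from h import *
pix=dict(large_ball=((135,237),(285,93)),small_ball=((324,256),(147,209)),large_ring=((367,205),(152,287)),small_ring=((269,217),(220,193)),post=((202,224),(259,142)),dumbbell=((239,148),(304,208)),tray=((96,195),(341,91)),collar=((298,157),(254,259)))
for k,n in enumerate(("top","scene")):
    f=np.load(f"pics/{n}0.npz"); p=f["p"]; m=manip.camera_model(n)
    h=cv2.cvtColor(p,cv2.COLOR_RGB2HSV); H,S,V=[h[...,i].astype(int) for i in range(3)]
    M=dict(large_ball=(H>125)&(H<160)&(S>100)&(V>40),small_ball=(H>20)&(H<35)&(S>170)&(V>90),dumbbell=(H>100)&(H<125)&(S>150))
    M["large_ring"]=M["small_ring"]=(S<50)&(V>120); M["post"]=(S<60)&(V>60); M["tray"]=M["collar"]=(V<50)
    for o,z in dict(large_ball=.03,small_ball=.02).items():
        c=comp(M[o],pix[o][k]); mm=cv2.moments(c); print(n,o,ray(m,(mm["m10"]/mm["m00"],mm["m01"]/mm["m00"]),z).round(4),cv2.boundingRect(c))
    for o,z in dict(large_ring=.015,small_ring=.012,post=.01).items():
        c=comp(M[o],pix[o][k]); print(n,o,circ(ray(m,c,z)).round(4))
    for o,z in dict(dumbbell=.03,tray=.012).items():
        c=comp(M[o],pix[o][k]); print(n,o,rect(ray(m,c,z)).round(4))
    c=comp(M["collar"],pix["collar"][k]); print(n,"collar",ray(m,pix["collar"][k],.024).round(4),cv2.boundingRect(c))
m=manip.camera_model("top"); print("tails",ray(m,[(318,157),(305,173)],.012).round(3)," tumbler",ray(m,(160,160),.0).round(3))
print(np.round(manip.camera_model("wrist")["world_to_cam"],3),manip.camera_model("wrist")["mtx"])
E
```

```text
top large_ball [[0.3793 0.295  0.03  ]] (126, 228, 19, 19)
top small_ball [[ 0.3358 -0.3002  0.02  ]] (318, 250, 13, 12)
top large_ring [ 0.5023 -0.4382  0.036 ]
top small_ring [ 0.4556 -0.1259  0.0241]
top post [0.4274 0.0901 0.0386]
top dumbbell [ 0.6772 -0.0228  0.1537  0.0512 -0.1404]
top tray [0.5112 0.4394 0.1809 0.0886 0.8274]
top collar [[ 0.6533 -0.2179  0.024 ]] (293, 150, 26, 14)
scene large_ball [[0.3777 0.2971 0.03  ]] (277, 84, 17, 16)
scene small_ball [[ 0.3349 -0.3003  0.02  ]] (140, 203, 13, 13)
scene large_ring [ 0.5043 -0.4396  0.0363]
scene small_ring [ 0.4583 -0.1281  0.0239]
scene post [0.4299 0.0882 0.0388]
scene dumbbell [ 0.6766 -0.026   0.1492  0.0517 -0.1405]
scene tray [0.5158 0.4341 0.1797 0.0965 0.8276]
scene collar [[ 0.6636 -0.2245  0.024 ]] (230, 251, 32, 28)
tails [[ 0.659 -0.285  0.012]
 [ 0.603 -0.242  0.012]]  tumbler [[0.639 0.241 0.   ]]
[[ 0.368  0.93  -0.002 -0.623]
 [ 0.881 -0.348  0.319 -0.041]
 [ 0.296 -0.119 -0.948  0.379]
 [ 0.     0.     0.     1.   ]] [[271.42304822   0.         251.45701307]
 [  0.         271.42304822 187.26725157]
 [  0.           0.           1.        ]]
```

```bash
cat >> h.py <<'E'
def go(x,y,z,yaw=None):
    "cm along the tool axes to a TCP target, and the turn after it (yaw: of the closing line, world)"
    from scipy.spatial.transform import Rotation as Ro
    s=manip.state(); q=s["tool_rot"]; R=Ro.from_quat([*q[1:],q[0]]).as_matrix()
    now=np.arctan2(R[1,1],R[0,1]); d=np.array([x,y,z])-s["tool_pos"]
    t=0 if yaw is None else -((yaw-now+np.pi/2)%np.pi-np.pi/2)
    print("shift cm",(R.T@d*100).round(2),"turn",round(t,3),"yaw",round(now,3),"tcp",s["tool_pos"].round(4),"j6",s["joint_pos"][5].round(2),"t",round(s["time"],2),"w",round(s["gripper_width"],3),"F",s["contact_force"].round(1),round(s["grasp_force"],1))
E
python3 -c "
from h import *
go(.379,.296,.13)"
```

```text
shift cm [-24.36 -20.95  10.05] turn 0 yaw 1.194 tcp [0.2297 0.5806 0.2302] j6 -0.12 t 0.1 w 0.998 F [-0.3 -0.2  0.5] 0.0
```

```bash
python3 -m crank '[{"x":-3,"y":-2.6,"z":0},{"x":-3,"y":-2.6,"z":1.2},{"x":-3,"y":-2.6,"z":1.3},{"x":-3,"y":-2.6,"z":1.3},{"x":-3,"y":-2.6,"z":1.3}]' 100
python3 -m crank '[{"x":-3,"y":-2.6,"z":1.3},{"x":-3,"y":-2.6,"z":1.3},{"x":-3.4,"y":-2.7,"z":2.3},{},{}]'
python3 - <<'E'
from h import *
m=manip.camera_model("wrist"); p,d=manip.grab_frame("wrist"); cv2.imwrite("pics/w1.png",p[:,:,::-1])
h=cv2.cvtColor(p,cv2.COLOR_RGB2HSV); H,S,V=[h[...,i].astype(int) for i in range(3)]
M=((H>125)&(H<160)&(S>100)&(V>40)).astype(np.uint8)
c=max(cv2.findContours(M,0,1)[0],key=cv2.contourArea); (u,r)=cv2.minEnclosingCircle(c)
print(u,r,ray(m,u,.03).round(4))
go(.379,.296,.13)
E
```

```text
schema error: expected keys x, y, z, turn
schema error: expected keys x, y, z, turn
Traceback (most recent call last):
ValueError: max() iterable argument is empty
```

View pics/w1.png

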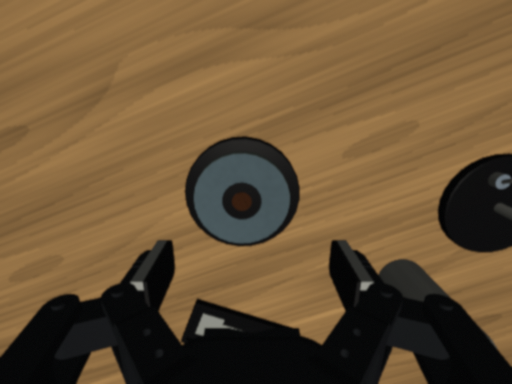

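The calls were refused because every row needs all four keys, so the arm hasn't moved. The wrist picture shows only the weight plate at (242,190) and the fingers.

```bash
python3 -m crank '[{"x":-3,"y":-2.6,"z":0,"turn":0},{"x":-3,"y":-2.6,"z":1.2,"turn":0},{"x":-3,"y":-2.6,"z":1.3,"turn":0},{"x":-3,"y":-2.6,"z":1.3,"turn":0},{"x":-3,"y":-2.6,"z":1.3,"turn":0}]' 100
python3 -m crank '[{"x":-3,"y":-2.6,"z":1.3,"turn":0},{"x":-3,"y":-2.6,"z":1.3,"turn":0},{"x":-3.4,"y":-2.7,"z":2.3,"turn":0},{"x":0,"y":0,"z":0,"turn":0},{"x":0,"y":0,"z":0,"turn":0}]'
python3 - <<'E'
from h import *
m=manip.camera_model("wrist"); p,d=manip.grab_frame("wrist"); cv2.imwrite("pics/w2.png",p[:,:,::-1])
h=cv2.cvtColor(p,cv2.COLOR_RGB2HSV); H,S,V=[h[...,i].astype(int) for i in range(3)]
M=((H>125)&(H<160)&(S>100)&(V>40)).astype(np.uint8)
go(.379,.296,.13)
c=max(cv2.findContours(M,0,1)[0],key=cv2.contourArea); (u,r)=cv2.minEnclosingCircle(c)
print(u,r,ray(m,u,.03).round(4))
E
```

```text
time: 0.65
tool_pos: [0.3219, 0.4035, 0.1795]
tool_rot: [-0.0, 0.187, 0.982, -0.0]
contact_force: [0.6, -0.4, 0.1]
gripper_width: 1.001
grasp_force: 0.0
time: 1.15
tool_pos: [0.3798, 0.2961, 0.1305]
tool_rot: [-0.001, 0.188, 0.982, -0.0]
contact_force: [-0.7, 0.8, 0.6]
gripper_width: 1.0
grasp_force: 0.0
shift cm [ 0.05 -0.14  0.14] turn 0 yaw 1.193 tcp [0.3799 0.2972 0.1314] j6 -0.68 t 1.2 w 1.0 F [ 0.4 -0.6 -0.1] 0.0
(250.09677124023438, 187.96774291992188) 32.10141372680664 [[0.3788 0.2937 0.03  ]]
```

View pics/w2.png

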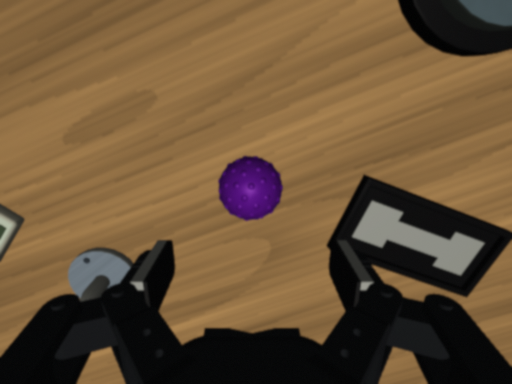

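The purple ball is centred between the fingers' lines at (250,188), and the tray and post are also in view. I'll descend, grip and lift.

```bash
python3 -m crank '[{"x":0,"y":-0.1,"z":3,"turn":0},{"x":0,"y":0,"z":3,"turn":0},{"x":0,"y":0,"z":3,"turn":0},{"x":0,"y":0,"z":2.7,"turn":0},{"x":0,"y":0,"z":0,"turn":0}]' 100
python3 -m crank '[{"x":0,"y":0,"z":0,"turn":0},{"x":0,"y":0,"z":0,"turn":0},{"x":0,"y":0,"z":0,"turn":0},{"x":0,"y":0,"z":0,"turn":0},{"x":0,"y":0,"z":0,"turn":0}]' 0
python3 -c "
from h import *
go(.5033,-.4389,.15)"
```

```text
time: 1.7
tool_pos: [0.3763, 0.2959, 0.0112]
tool_rot: [-0.003, 0.186, 0.983, -0.002]
contact_force: [-0.5, -0.7, -0.3]
gripper_width: 0.999
grasp_force: 0.0
time: 2.2
tool_pos: [0.3816, 0.2975, 0.017]
tool_rot: [0.002, 0.187, 0.982, 0.002]
contact_force: [0.2, 1.0, 6.0]
gripper_width: 0.67
grasp_force: 64.1
shift cm [-38.46 -63.94 -13.47] turn 0 yaw 1.194 tcp [0.3816 0.2975 0.017 ] j6 -0.69 t 2.2 w 0.67 F [0.2 1.  6. ] 64.1
```

```bash
python3 -m crank '[{"x":0,"y":0,"z":-2,"turn":0},{"x":0,"y":0,"z":-4,"turn":0},{"x":0,"y":0,"z":-4,"turn":0},{"x":-1,"y":-2,"z":-3.5,"turn":0},{"x":-2.2,"y":-3.6,"z":0,"turn":0}]'
for i in 1; do python3 -m crank '[{"x":-2.2,"y":-3.6,"z":0,"turn":0},{"x":-2.2,"y":-3.6,"z":0,"turn":0},{"x":-2.2,"y":-3.6,"z":0,"turn":0},{"x":-2.2,"y":-3.6,"z":0,"turn":0},{"x":-2.2,"y":-3.6,"z":0,"turn":0}]'
python3 -m crank '[{"x":-2.2,"y":-3.6,"z":0,"turn":0},{"x":-2.2,"y":-3.6,"z":0,"turn":0},{"x":-2.2,"y":-3.6,"z":0,"turn":0},{"x":-2.2,"y":-3.6,"z":0,"turn":0},{"x":-2.2,"y":-3.6,"z":0,"turn":0}]'
python3 -m crank '[{"x":-2.2,"y":-3.6,"z":0,"turn":0},{"x":-2.2,"y":-3.6,"z":0,"turn":0},{"x":-2.2,"y":-3.6,"z":0,"turn":0},{"x":-2.2,"y":-3.6,"z":0,"turn":0},{"x":0,"y":0,"z":0,"turn":0}]'; done
python3 - <<'E'
from h import *
go(.5033,-.4389,.1)
m=manip.camera_model("wrist"); p,d=manip.grab_frame("wrist"); cv2.imwrite("pics/w3.png",p[:,:,::-1])
E
```

```text
time: 2.7
tool_pos: [0.392, 0.2343, 0.1564]
tool_rot: [0.005, 0.185, 0.983, 0.004]
contact_force: [1.4, -1.0, -1.7]
gripper_width: 0.67
grasp_force: 64.5
time: 3.2
tool_pos: [0.4246, 0.0227, 0.1497]
tool_rot: [0.001, 0.187, 0.982, 0.0]
contact_force: [0.8, -0.0, -0.5]
gripper_width: 0.676
grasp_force: 64.5
time: 3.7
tool_pos: [0.4606, -0.1852, 0.1496]
tool_rot: [0.0, 0.188, 0.982, -0.0]
contact_force: [0.4, -0.3, -1.1]
gripper_width: 0.672
grasp_force: 64.5
time: 4.2
tool_pos: [0.4896, -0.3542, 0.1495]
tool_rot: [0.0, 0.189, 0.982, -0.001]
contact_force: [-0.5, 0.1, -0.8]
gripper_width: 0.672
grasp_force: 64.6
shift cm [-4.42 -7.35  4.97] turn 0 yaw 1.19 tcp [ 0.4896 -0.3542  0.1495] j6 -1.94 t 4.2 w 0.672 F [-0.5  0.1 -0.8] 64.6
```

View pics/w3.png

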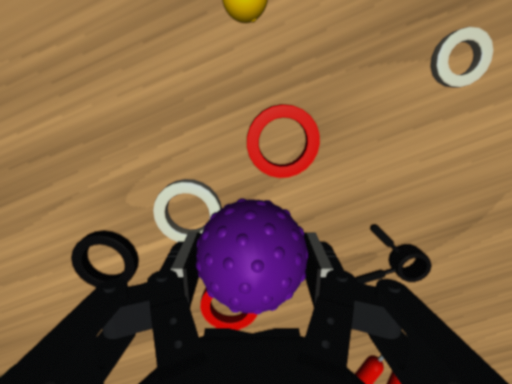

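The ball is held at (250,255). The target ring is at (187,208), partly hidden by the ball. The small ring at (463,57) and the collar at (410,263) with its two tails are in view. I'll measure all three.

Run:
```python
from h import *
m=manip.camera_model("wrist"); p=cv2.imread("pics/w3.png")[:,:,::-1]
h=cv2.cvtColor(p,cv2.COLOR_RGB2HSV); H,S,V=[h[...,i].astype(int) for i in range(3)]
W=(S<50)&(V>150)
c=comp(W,(187,208)); hull=cv2.convexHull(c)[:,0]; a=hull[(hull[:,0]<195)&(hull[:,1]<225)]
print("large",circ(ray(m,a,.015)).round(4),len(a))
c=comp(W,(463,57)); print("small",circ(ray(m,c,.012)).round(4))
B=(V<60); c=comp(B[200:300,360:],(45,50))+[360,200]; print(cv2.boundingRect(c))
mk=np.zeros(B.shape,np.uint8); cv2.drawContours(mk,[c],-1,1,-1); hole=((V>60)&(mk>0)).astype(np.uint8)
n,_,st,ce=cv2.connectedComponentsWithStats(hole); i=1+np.argmax(st[1:,4]); print("hole",st[i],ce[i],ray(m,ce[i],.024).round(4),ray(m,ce[i],.0).round(4))
print("tails",ray(m,[(375,228),(358,276)],.012).round(4))
go(.5033,-.4389,.1)
```

```text
large [ 0.5011 -0.4346  0.0367] 15
small [ 0.4546 -0.1257  0.0245]
(360, 225, 71, 75)
hole [403 258  12  10  70] [408.52857143 262.24285714] [[ 0.6466 -0.2225  0.024 ]] [[ 0.6677 -0.2135  0.    ]]
tails [[ 0.5976 -0.2445  0.012 ]
 [ 0.6538 -0.279   0.012 ]]
shift cm [-4.53 -7.58  4.92] turn 0 yaw 1.191 tcp [ 0.4894 -0.3517  0.1492] j6 -1.94 t 4.25 w 0.672 F [ 0.2  0.9 -2. ] 64.6
```

```bash
python3 -m crank '[{"x":-2.1,"y":-3.7,"z":0,"turn":0},{"x":-2.2,"y":-3.7,"z":2,"turn":0},{"x":0,"y":0,"z":4,"turn":0},{"x":0,"y":0,"z":3,"turn":0},{"x":0,"y":0,"z":0,"turn":0}]'
python3 - <<'E'
from h import *
for i in range(5): manip.grab_frame("wrist"); go(.5025,-.4375,.018)
E
```

```text
time: 4.75
tool_pos: [0.4993, -0.43, 0.0531]
tool_rot: [-0.005, 0.187, 0.982, 0.004]
contact_force: [-0.6, 0.5, -1.9]
gripper_width: 0.67
grasp_force: 64.7
shift cm [-0.4  -0.51  3.84] turn 0 yaw 1.195 tcp [ 0.5008 -0.4315  0.0564] j6 -2.02 t 4.8 w 0.672 F [-0.5 -0.4 -1. ] 64.7
shift cm [-0.19 -0.41  4.13] turn 0 yaw 1.195 tcp [ 0.5023 -0.4331  0.0593] j6 -2.02 t 4.85 w 0.674 F [-0.  -1.1 -1.5] 64.7
shift cm [-0.04 -0.33  4.32] turn 0 yaw 1.195 tcp [ 0.5033 -0.4342  0.0612] j6 -2.02 t 4.9 w 0.668 F [ 0.4 -0.1 -1.1] 64.7
shift cm [ 0.04 -0.28  4.43] turn 0 yaw 1.195 tcp [ 0.5038 -0.4349  0.0623] j6 -2.02 t 4.95 w 0.668 F [ 0.2 -0.1  0. ] 64.7
shift cm [ 0.06 -0.26  4.46] turn 0 yaw 1.195 tcp [ 0.5039 -0.4352  0.0626] j6 -2.02 t 5.0 w 0.671 F [ 0.2  0.7 -1.1] 64.7
```

```bash
python3 -m crank '[{"x":0,"y":-0.2,"z":2,"turn":0},{"x":0,"y":-0.05,"z":1.2,"turn":0},{"x":0,"y":0,"z":0.5,"turn":0},{"x":0,"y":0,"z":0,"turn":0},{"x":0,"y":0,"z":0,"turn":0}]'
python3 -m crank '[{"x":0,"y":0,"z":0.3,"turn":0},{"x":0,"y":0,"z":0.2,"turn":0},{"x":0,"y":0,"z":0,"turn":0},{"x":0,"y":0,"z":0,"turn":0},{"x":0,"y":0,"z":0,"turn":0}]'
python3 -c "
from h import *
go(.5025,-.4375,.018)"
```

```text
time: 5.5
tool_pos: [0.5018, -0.4369, 0.023]
tool_rot: [0.0, 0.187, 0.982, -0.0]
contact_force: [-0.2, -0.9, -1.3]
gripper_width: 0.669
grasp_force: 64.9
time: 6.0
tool_pos: [0.5027, -0.4379, 0.0188]
tool_rot: [0.002, 0.187, 0.982, -0.001]
contact_force: [3.4, -3.1, 3.5]
gripper_width: 0.673
grasp_force: 65.0
shift cm [0.03 0.03 0.08] turn 0 yaw 1.194 tcp [ 0.5027 -0.4379  0.0188] j6 -2.02 t 6.0 w 0.673 F [ 3.4 -3.1  3.5] 65.0
```

```bash
python3 -m crank '[{"x":0,"y":0,"z":0,"turn":0},{"x":0,"y":0,"z":0,"turn":0},{"x":0,"y":0,"z":0,"turn":0},{"x":0,"y":0,"z":0,"turn":0},{"x":0,"y":0,"z":-1,"turn":0}]' 100
python3 -m crank '[{"x":0,"y":0,"z":-3,"turn":0},{"x":0,"y":0,"z":-4,"turn":0},{"x":0,"y":0,"z":-4,"turn":0},{"x":0,"y":0,"z":0,"turn":0},{"x":0,"y":0,"z":0,"turn":0}]'
python3 - <<'E'
from h import *
go(.3355,-.3005,.13)
p,d=manip.grab_frame("top"); m=manip.camera_model("top")
h=cv2.cvtColor(p,cv2.COLOR_RGB2HSV); H,S,V=[h[...,i].astype(int) for i in range(3)]
for M,z in (((H>125)&(H<160)&(S>100)&(V>40),.032),((H>20)&(H<35)&(S>170)&(V>90),.02)):
    for c in cv2.findContours(M.astype(np.uint8),0,1)[0]:
        if cv2.contourArea(c)>40: print(ray(m,cv2.minEnclosingCircle(c)[0],z).round(4),cv2.boundingRect(c))
E
```

```text
time: 6.5
tool_pos: [0.5001, -0.4352, 0.0253]
tool_rot: [-0.002, 0.187, 0.982, 0.001]
contact_force: [0.2, 0.2, 0.1]
gripper_width: 1.001
grasp_force: 0.0
time: 7.0
tool_pos: [0.5023, -0.4375, 0.1399]
tool_rot: [0.002, 0.187, 0.982, -0.001]
contact_force: [0.0, 0.4, -0.3]
gripper_width: 1.004
grasp_force: 0.0
shift cm [20.55  6.6   0.91] turn 0 yaw 1.194 tcp [ 0.5023 -0.4375  0.1399] j6 -2.02 t 7.0 w 1.004 F [ 0.   0.4 -0.3] 0.0
```

```bash
python3 -m crank '[{"x":4.1,"y":1.3,"z":0,"turn":0},{"x":4.1,"y":1.3,"z":0.2,"turn":0},{"x":4.1,"y":1.3,"z":0.2,"turn":0},{"x":4.1,"y":1.3,"z":0.2,"turn":0},{"x":4.1,"y":1.4,"z":0.2,"turn":0}]'
python3 -m crank '[{"x":0,"y":0,"z":0,"turn":0},{"x":0,"y":0,"z":0,"turn":0},{"x":0,"y":0,"z":0,"turn":0},{"x":0,"y":0,"z":0,"turn":0},{"x":0,"y":0,"z":0,"turn":0}]'
python3 - <<'E'
from h import *
m=manip.camera_model("wrist"); p,d=manip.grab_frame("wrist")
h=cv2.cvtColor(p,cv2.COLOR_RGB2HSV); H,S,V=[h[...,i].astype(int) for i in range(3)]
M=(H>20)&(H<35)&(S>170)&(V>90)
for c in cv2.findContours(M.astype(np.uint8),0,1)[0]:
    if cv2.contourArea(c)>100: u,r=cv2.minEnclosingCircle(c); print(u,r,ray(m,u,.02).round(4))
go(.3355,-.3005,.01)
p,d=manip.grab_frame("scene"); cv2.imwrite("pics/s2.png",p[:,:,::-1]); m=manip.camera_model("scene")
h=cv2.cvtColor(p,cv2.COLOR_RGB2HSV); H,S,V=[h[...,i].astype(int) for i in range(3)]
c=max(cv2.findContours(((H>125)&(H<160)&(S>100)&(V>40)).astype(np.uint8),0,1)[0],key=cv2.contourArea); print(ray(m,cv2.minEnclosingCircle(c)[0],.032).round(4),cv2.boundingRect(c))
E
```

```text
time: 7.55
tool_pos: [0.3329, -0.2976, 0.1267]
tool_rot: [-0.002, 0.187, 0.982, 0.002]
contact_force: [-1.0, -0.0, 0.6]
gripper_width: 1.001
grasp_force: 0.0
time: 8.05
tool_pos: [0.3358, -0.3006, 0.1296]
tool_rot: [-0.0, 0.187, 0.982, 0.0]
contact_force: [0.8, -0.4, 0.3]
gripper_width: 1.0
grasp_force: 0.0
(252.4583282470703, 184.7083282470703) 20.04908561706543 [[ 0.3356 -0.3008  0.02  ]]
shift cm [ 2.000e-02 -1.000e-02  1.195e+01] turn 0 yaw 1.194 tcp [ 0.3357 -0.3005  0.1295] j6 -2.09 t 8.1 w 1.002 F [0.8 0.1 0.4] 0.0
[[ 0.504  -0.4398  0.032 ]] (137, 272, 25, 25)
```

The large ball is on its ring: (0.504,−0.440) in the scene view, where the ring itself measured (0.5043,−0.4396). Next is the small ball.

```bash
python3 -m crank '[{"x":0,"y":0,"z":3.5,"turn":0},{"x":0,"y":0,"z":3.5,"turn":0},{"x":0,"y":0,"z":3,"turn":0},{"x":0,"y":0,"z":1.5,"turn":0},{"x":0,"y":0,"z":0.5,"turn":0}]'
python3 -m crank '[{"x":0,"y":0,"z":0,"turn":0},{"x":0,"y":0,"z":0,"turn":0},{"x":0,"y":0,"z":0,"turn":0},{"x":0,"y":0,"z":0,"turn":0},{"x":0,"y":0,"z":0,"turn":0}]' 0
python3 -m crank '[{"x":0,"y":0,"z":0,"turn":0},{"x":0,"y":0,"z":0,"turn":0},{"x":0,"y":0,"z":0,"turn":0},{"x":0,"y":0,"z":0,"turn":0},{"x":0,"y":0,"z":0,"turn":0}]'
python3 -m crank '[{"x":0,"y":0,"z":-1,"turn":0},{"x":0,"y":0,"z":-3,"turn":0},{"x":0,"y":0,"z":-4,"turn":0},{"x":0,"y":0,"z":-2,"turn":0},{"x":0,"y":0,"z":0,"turn":0}]'
python3 -c "
from h import *
go(.456,-.1265,.1)"
```

```text
time: 8.65
tool_pos: [0.3342, -0.2986, 0.007]
tool_rot: [-0.002, 0.187, 0.982, 0.001]
contact_force: [0.3, 0.3, 0.6]
gripper_width: 1.0
grasp_force: 0.0
time: 9.15
tool_pos: [0.3362, -0.3013, 0.011]
tool_rot: [0.001, 0.187, 0.982, -0.001]
contact_force: [0.2, -0.6, 5.7]
gripper_width: 0.434
grasp_force: 59.8
time: 9.65
tool_pos: [0.3362, -0.3013, 0.011]
tool_rot: [0.001, 0.187, 0.982, -0.001]
contact_force: [1.5, -0.9, 6.7]
gripper_width: 0.433
grasp_force: 59.9
time: 10.15
tool_pos: [0.3367, -0.3017, 0.1133]
tool_rot: [0.003, 0.187, 0.982, -0.002]
contact_force: [1.2, -0.0, 0.2]
gripper_width: 0.427
grasp_force: 60.1
shift cm [-4.64 20.68  1.29] turn 0 yaw 1.194 tcp [ 0.3367 -0.3017  0.1133] j6 -2.09 t 10.15 w 0.427 F [ 1.2 -0.   0.2] 60.1
```

```bash
python3 -m crank '[{"x":-0.9,"y":4.1,"z":0.2,"turn":0},{"x":-0.9,"y":4.1,"z":0.2,"turn":0},{"x":-0.9,"y":4.1,"z":0.3,"turn":0},{"x":-1,"y":4.1,"z":0.3,"turn":0},{"x":-0.9,"y":4.3,"z":0.3,"turn":0}]'
python3 -m crank '[{"x":0,"y":0,"z":0,"turn":0},{"x":0,"y":0,"z":0,"turn":0},{"x":0,"y":0,"z":0,"turn":0},{"x":0,"y":0,"z":0,"turn":0},{"x":0,"y":0,"z":0,"turn":0}]'
python3 - <<'E'
from h import *
m=manip.camera_model("wrist"); p,d=manip.grab_frame("wrist"); cv2.imwrite("pics/w4.png",p[:,:,::-1])
go(.4562,-.1265,.02)
E
```

```text
time: 10.65
tool_pos: [0.4536, -0.1223, 0.0945]
tool_rot: [-0.001, 0.187, 0.982, 0.0]
contact_force: [0.9, -0.3, -1.0]
gripper_width: 0.434
grasp_force: 60.2
time: 11.15
tool_pos: [0.4536, -0.1253, 0.0962]
tool_rot: [-0.0, 0.188, 0.982, -0.0]
contact_force: [-0.5, 0.4, -0.8]
gripper_width: 0.435
grasp_force: 60.3
shift cm [-0.28 -0.03  7.63] turn 0 yaw 1.192 tcp [ 0.4537 -0.1252  0.0963] j6 -1.62 t 11.2 w 0.434 F [ 0.6 -0.2 -0.1] 60.3
```

View pics/w4.png

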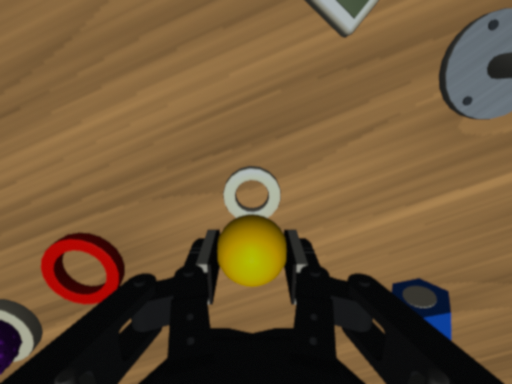

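The yellow ball is held at (252,251), the small ring is just beyond it at (252,192), and the purple ball is in its ring at lower left. I'll measure the small ring from this settled view.

Run:
```python
from h import *
m=manip.camera_model("wrist"); p=cv2.imread("pics/w4.png")[:,:,::-1]
h=cv2.cvtColor(p,cv2.COLOR_RGB2HSV); H,S,V=[h[...,i].astype(int) for i in range(3)]
c=comp((S<50)&(V>150),(252,192)); a=c[c[:,1]<205]; hull=cv2.convexHull(a)[:,0]; hull=hull[hull[:,1]<203]
print("small",circ(ray(m,hull,.012)).round(4),len(hull),cv2.boundingRect(c))
go(.456,-.1262,.0163)
```

```text
small [ 0.4554 -0.1271  0.0248] 16 (224, 169, 56, 48)
shift cm [-0.25 -0.01  8.  ] turn 0 yaw 1.192 tcp [ 0.4537 -0.1252  0.0963] j6 -1.62 t 11.2 w 0.434 F [ 0.6 -0.2 -0.1] 60.3
```

```bash
python3 -m crank '[{"x":-0.3,"y":-0.1,"z":2,"turn":0},{"x":0,"y":0,"z":2.5,"turn":0},{"x":0,"y":0,"z":2,"turn":0},{"x":0,"y":0,"z":0.6,"turn":0},{"x":0,"y":0,"z":0,"turn":0}]'
python3 -m crank '[{"x":0,"y":0,"z":0.2,"turn":0},{"x":0,"y":0,"z":0.2,"turn":0},{"x":0,"y":0,"z":0.2,"turn":0},{"x":0,"y":0,"z":0,"turn":0},{"x":0,"y":0,"z":0,"turn":0}]'
python3 -m crank '[{"x":0,"y":0,"z":0,"turn":0},{"x":0,"y":0,"z":0,"turn":0},{"x":0,"y":0,"z":0,"turn":0},{"x":0,"y":0,"z":0,"turn":0},{"x":0,"y":0,"z":0,"turn":0}]'
python3 -c "
from h import *
go(.456,-.127,.017)"
```

```text
time: 11.7
tool_pos: [0.4557, -0.1264, 0.0245]
tool_rot: [-0.001, 0.188, 0.982, 0.0]
contact_force: [0.1, -0.1, 0.1]
gripper_width: 0.436
grasp_force: 60.3
time: 12.2
tool_pos: [0.4567, -0.1264, 0.0196]
tool_rot: [0.0, 0.187, 0.982, -0.0]
contact_force: [0.3, -0.4, -1.2]
gripper_width: 0.436
grasp_force: 60.3
time: 12.7
tool_pos: [0.4565, -0.1264, 0.0193]
tool_rot: [-0.0, 0.187, 0.982, -0.0]
contact_force: [-0.0, 0.6, -0.4]
gripper_width: 0.432
grasp_force: 60.3
shift cm [ 0.03 -0.08  0.23] turn 0 yaw 1.194 tcp [ 0.4565 -0.1264  0.0193] j6 -1.62 t 12.7 w 0.432 F [-0.   0.6 -0.4] 60.3
```

```bash
python3 -m crank '[{"x":0,"y":0,"z":0.15,"turn":0},{"x":0,"y":0,"z":0.1,"turn":0},{"x":0,"y":0,"z":0,"turn":0},{"x":0,"y":0,"z":0,"turn":0},{"x":0,"y":0,"z":0,"turn":0}]'
python3 -m crank '[{"x":0,"y":0,"z":0,"turn":0},{"x":0,"y":0,"z":0,"turn":0},{"x":0,"y":0,"z":0,"turn":0},{"x":0,"y":0,"z":0,"turn":0},{"x":0,"y":0,"z":0,"turn":0}]' 100
python3 -m crank '[{"x":0,"y":0,"z":-2,"turn":0},{"x":0,"y":0,"z":-4,"turn":0},{"x":0,"y":0,"z":-4,"turn":0},{"x":0,"y":0,"z":-3,"turn":0},{"x":0,"y":0,"z":-1,"turn":0}]'
python3 -c "
from h import *
go(.655,-.222,.16,-.6)"
```

```text
time: 13.2
tool_pos: [0.4565, -0.1264, 0.0168]
tool_rot: [-0.0, 0.187, 0.982, -0.0]
contact_force: [0.5, 0.3, 0.5]
gripper_width: 0.431
grasp_force: 60.3
time: 13.7
tool_pos: [0.4566, -0.1264, 0.0169]
tool_rot: [0.0, 0.187, 0.982, -0.0]
contact_force: [-0.2, 0.0, -0.2]
gripper_width: 0.999
grasp_force: 0.0
time: 14.2
tool_pos: [0.4586, -0.1273, 0.1611]
tool_rot: [0.004, 0.187, 0.982, -0.001]
contact_force: [0.3, 0.2, 0.4]
gripper_width: 1.001
grasp_force: 0.0
shift cm [-21.75  -1.58   0.27] turn -1.348 yaw 1.194 tcp [ 0.4586 -0.1273  0.1611] j6 -1.62 t 14.2 w 1.001 F [0.3 0.2 0.4] 0.0
```

```bash
python3 -m crank '[{"x":-4.3,"y":-0.3,"z":0,"turn":0},{"x":-4.3,"y":-0.3,"z":0,"turn":0},{"x":-4.3,"y":-0.3,"z":0,"turn":0},{"x":-4.4,"y":-0.3,"z":0,"turn":0},{"x":-4.4,"y":-0.3,"z":0,"turn":0}]'
python3 -m crank '[{"x":0,"y":0,"z":0,"turn":0.14},{"x":0,"y":0,"z":0,"turn":0.14},{"x":0,"y":0,"z":0,"turn":0.14},{"x":0,"y":0,"z":0,"turn":0.14},{"x":0,"y":0,"z":0,"turn":0.14}]'
python3 -m crank '[{"x":0,"y":0,"z":0,"turn":0.14},{"x":0,"y":0,"z":0,"turn":0.14},{"x":0,"y":0,"z":0,"turn":0.14},{"x":0,"y":0,"z":0,"turn":0.14},{"x":0,"y":0,"z":0,"turn":0.14}]'
python3 -m crank '[{"x":0,"y":0,"z":0,"turn":0.14},{"x":0,"y":0,"z":0,"turn":0.14},{"x":0,"y":0,"z":0,"turn":0.12},{"x":0,"y":0,"z":0,"turn":0},{"x":0,"y":0,"z":0,"turn":0}]'
python3 - <<'E'
from h import *
go(.655,-.222,.16,-.6)
manip.grab_frame("wrist");manip.grab_frame("wrist");manip.grab_frame("wrist")
m=manip.camera_model("wrist"); p,d=manip.grab_frame("wrist"); cv2.imwrite("pics/w5.png",p[:,:,::-1]); np.savez("pics/w5.npz",**m)
go(.655,-.222,.16,-.6)
p,d=manip.grab_frame("scene"); m=manip.camera_model("scene"); h=cv2.cvtColor(p,cv2.COLOR_RGB2HSV); H,S,V=[h[...,i].astype(int) for i in range(3)]
c=max(cv2.findContours(((H>20)&(H<35)&(S>170)&(V>90)).astype(np.uint8),0,1)[0],key=cv2.contourArea); print("yellow",ray(m,cv2.minEnclosingCircle(c)[0],.025).round(4),cv2.boundingRect(c))
E
```

```text
time: 14.7
tool_pos: [0.6535, -0.2206, 0.1545]
tool_rot: [-0.001, 0.187, 0.982, 0.0]
contact_force: [0.3, 0.3, 0.0]
gripper_width: 1.001
grasp_force: 0.0
time: 15.2
tool_pos: [0.652, -0.2198, 0.1544]
tool_rot: [-0.002, 0.515, 0.857, -0.0]
contact_force: [-0.5, -0.2, 0.9]
gripper_width: 1.0
grasp_force: 0.0
time: 15.7
tool_pos: [0.652, -0.2198, 0.1546]
tool_rot: [-0.001, 0.778, 0.628, -0.001]
contact_force: [0.8, 0.5, 0.6]
gripper_width: 1.0
grasp_force: 0.0
time: 16.2
tool_pos: [0.6522, -0.2199, 0.1553]
tool_rot: [-0.001, 0.885, 0.465, -0.001]
contact_force: [0.9, 0.4, 0.2]
gripper_width: 1.004
grasp_force: 0.0
shift cm [-0.01  0.34 -0.47] turn -0.004 yaw -0.604 tcp [ 0.6522 -0.2199  0.1553] j6 0.17 t 16.2 w 1.004 F [0.9 0.4 0.2] 0.0
shift cm [-0.02  0.3  -0.35] turn -0.005 yaw -0.605 tcp [ 0.6527 -0.2201  0.1565] j6 0.17 t 16.4 w 1.002 F [0.1 0.6 0.7] 0.0Traceback (most recent call last):
  File "<stdin>", line 7, in <module>
ValueError: max() iterable argument is empty
```

View pics/w5.png

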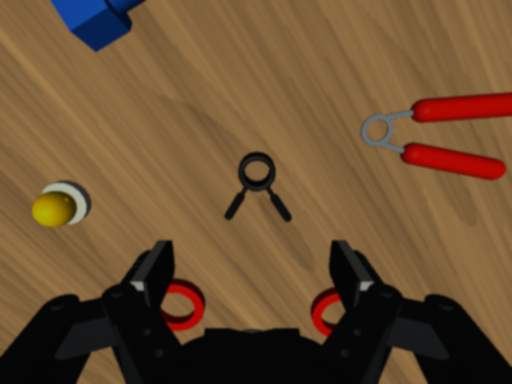

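The collar is at (257,171) with both tails pointing down symmetrically at (230,213) and (287,215), so the yaw is right. The yellow ball is at (54,209) on its ring. I'll measure both.

Run:
```python
from h import *
m=np.load("pics/w5.npz"); p=cv2.imread("pics/w5.png")[:,:,::-1]
h=cv2.cvtColor(p,cv2.COLOR_RGB2HSV); H,S,V=[h[...,i].astype(int) for i in range(3)]
B=(V<55); c=comp(B,(257,185)); print(cv2.boundingRect(c)); a=cv2.convexHull(c)[:,0]; a=a[a[:,1]<182]
print("outer",circ(ray(m,a,.024)).round(4),len(a))
mk=np.zeros(B.shape,np.uint8); cv2.drawContours(mk,[c],-1,1,-1)
n,_,st,ce=cv2.connectedComponentsWithStats(((V>=55)&(mk>0)).astype(np.uint8)); i=1+np.argmax(st[1:,4]); print("hole",st[i],ray(m,ce[i],.012).round(4))
P=ray(m,[(230,213),(287,215)],.012); print("tails",P.round(4))
c=comp((H>20)&(H<35)&(S>170)&(V>90),(54,209)); u,r=cv2.minEnclosingCircle(c); print("yellow",u,ray(m,u,.025).round(4))
c=comp((S<50)&(V>150),(67,203)); a=cv2.convexHull(c)[:,0]; a=a[(a[:,0]>55)]; print("ring",circ(ray(m,a,.012)).round(4))
```

```text
(225, 152, 66, 69)
outer [ 0.6621 -0.2163  0.0184] 13
hole [244 160  26  21 405] [[ 0.6599 -0.2197  0.012 ]]
tails [[ 0.6063 -0.2445  0.012 ]
 [ 0.6588 -0.2837  0.012 ]]
yellow (50.9571418762207, 209.5) [[ 0.4523 -0.126   0.025 ]]
ring [ 0.4573 -0.1276  0.0244]
```

```bash
python3 -c "
from h import *
go(.6605,-.2185,.08,-.575)"
```

```text
shift cm [0.58 0.54 7.66] turn -0.03 yaw -0.605 tcp [ 0.6528 -0.2201  0.1566] j6 0.17 t 16.45 w 0.998 F [-0.5 -0.2  0.1] 0.0
```

```bash
python3 -m crank '[{"x":0.6,"y":0.5,"z":2,"turn":-0.03},{"x":0,"y":0,"z":4,"turn":0},{"x":0,"y":0,"z":3,"turn":0},{"x":0,"y":0,"z":0,"turn":0},{"x":0,"y":0,"z":0,"turn":0}]'
python3 -m crank '[{"x":0,"y":0,"z":0,"turn":0},{"x":0,"y":0,"z":0,"turn":0},{"x":0,"y":0,"z":0,"turn":0},{"x":0,"y":0,"z":0,"turn":0},{"x":0,"y":0,"z":0,"turn":0}]'
python3 - <<'E'
from h import *
m=manip.camera_model("wrist"); p,d=manip.grab_frame("wrist"); cv2.imwrite("pics/w6.png",p[:,:,::-1])
h=cv2.cvtColor(p,cv2.COLOR_RGB2HSV); V=h[...,2].astype(int); B=V<55
mk=np.zeros(B.shape,np.uint8)
c=[c for c in cv2.findContours(B.astype(np.uint8),0,cv2.CHAIN_APPROX_NONE)[0] if cv2.contourArea(c)>300]; cv2.drawContours(mk,c,-1,1,-1)
n,_,st,ce=cv2.connectedComponentsWithStats(((V>=55)&(mk>0)).astype(np.uint8))
for i in range(1,n):
    if st[i,4]>300: print("hole",st[i],ray(m,ce[i],.012).round(4))
go(.6605,-.2185,.005,-.575)
E
```

```text
time: 16.95
tool_pos: [0.6602, -0.218, 0.0667]
tool_rot: [-0.0, 0.879, 0.477, -0.0]
contact_force: [-0.1, -0.2, 0.4]
gripper_width: 1.001
grasp_force: 0.0
time: 17.45
tool_pos: [0.6605, -0.2181, 0.0674]
tool_rot: [0.0, 0.879, 0.477, 0.0]
contact_force: [0.1, 0.2, 0.2]
gripper_width: 1.002
grasp_force: 0.0
hole [235 196  34  23 587] [[ 0.6602 -0.2195  0.012 ]]
shift cm [-0.03  0.03  6.21] turn -0.001 yaw -0.576 tcp [ 0.6604 -0.2181  0.0671] j6 0.15 t 17.5 w 0.999 F [ 0.9 -0.4  0.4] 0.0
```

View pics/w6.png

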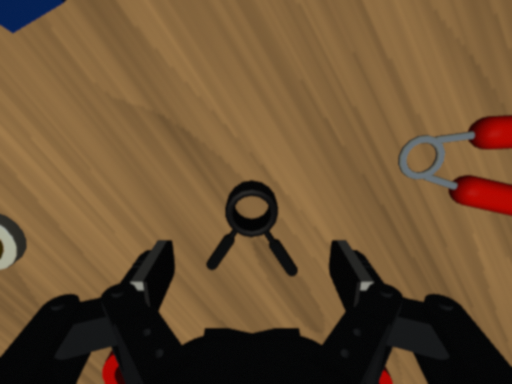

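The collar is centred at (251,207) with its tails symmetric. I'll go down, grip and lift.

```bash
python3 -m crank '[{"x":0,"y":0,"z":2,"turn":0},{"x":0,"y":0,"z":2,"turn":0},{"x":0,"y":0,"z":1.4,"turn":0},{"x":0,"y":0,"z":0.6,"turn":0},{"x":0,"y":0,"z":0.2,"turn":0}]'
python3 -m crank '[{"x":0,"y":0,"z":0,"turn":0},{"x":0,"y":0,"z":0,"turn":0},{"x":0,"y":0,"z":0,"turn":0},{"x":0,"y":0,"z":0,"turn":0},{"x":0,"y":0,"z":0,"turn":0}]' 0
python3 -m crank '[{"x":0,"y":0,"z":0,"turn":0},{"x":0,"y":0,"z":0,"turn":0},{"x":0,"y":0,"z":0,"turn":0},{"x":0,"y":0,"z":0,"turn":0},{"x":0,"y":0,"z":0,"turn":0}]'
python3 -m crank '[{"x":0,"y":0,"z":-1,"turn":0},{"x":0,"y":0,"z":-3,"turn":0},{"x":0,"y":0,"z":-4,"turn":0},{"x":0,"y":0,"z":-4,"turn":0},{"x":0,"y":0,"z":-1,"turn":0}]'
python3 -c "
from h import *
go(.4285,.089,.13)"
```

```text
time: 18.0
tool_pos: [0.6598, -0.2179, 0.0038]
tool_rot: [-0.001, 0.879, 0.477, -0.0]
contact_force: [-0.3, -0.4, 0.2]
gripper_width: 0.999
grasp_force: 0.0
time: 18.5
tool_pos: [0.6614, -0.2185, 0.0065]
tool_rot: [0.001, 0.879, 0.477, 0.001]
contact_force: [0.9, 0.2, 4.9]
gripper_width: 0.446
grasp_force: 60.5
time: 19.0
tool_pos: [0.6614, -0.2185, 0.0064]
tool_rot: [0.001, 0.879, 0.477, 0.001]
contact_force: [0.8, -0.1, 5.9]
gripper_width: 0.447
grasp_force: 60.6
time: 19.5
tool_pos: [0.6628, -0.2191, 0.1412]
tool_rot: [0.004, 0.879, 0.477, 0.003]
contact_force: [0.9, -1.0, -0.2]
gripper_width: 0.442
grasp_force: 60.5
shift cm [ 13.08 -36.44   0.82] turn 0 yaw -0.576 tcp [ 0.6628 -0.2191  0.1412] j6 0.15 t 19.5 w 0.442 F [ 0.9 -1.  -0.2] 60.5
```

```bash
python3 -m crank '[{"x":1.4,"y":-4,"z":0,"turn":0},{"x":1.4,"y":-4,"z":0,"turn":0},{"x":1.5,"y":-4.1,"z":0,"turn":0},{"x":1.5,"y":-4.1,"z":0,"turn":0},{"x":1.5,"y":-4.1,"z":0,"turn":0}]'
python3 -m crank '[{"x":1.4,"y":-4,"z":0,"turn":0},{"x":1.4,"y":-4,"z":0,"turn":0},{"x":1.5,"y":-4.1,"z":0,"turn":0},{"x":1.5,"y":-4,"z":0,"turn":0},{"x":0,"y":0,"z":0,"turn":0}]'
python3 -m crank '[{"x":0,"y":0,"z":0,"turn":0},{"x":0,"y":0,"z":0,"turn":0},{"x":0,"y":0,"z":0,"turn":0},{"x":0,"y":0,"z":0,"turn":0},{"x":0,"y":0,"z":0,"turn":0}]'
python3 - <<'E'
from h import *
m=manip.camera_model("wrist"); p,d=manip.grab_frame("wrist"); cv2.imwrite("pics/w7.png",p[:,:,::-1]); np.savez("pics/w7.npz",**m)
go(.4285,.089,.13)
p,d=manip.grab_frame("top"); m=manip.camera_model("top"); h=cv2.cvtColor(p,cv2.COLOR_RGB2HSV); H,S,V=[h[...,i].astype(int) for i in range(3)]
for k,(M,z) in dict(purple=((H>125)&(H<160)&(S>100)&(V>40),.032),yellow=((H>20)&(H<35)&(S>170)&(V>90),.025)).items():
    for c in cv2.findContours(M.astype(np.uint8),0,1)[0]:
        if cv2.contourArea(c)>40: print(k,ray(m,cv2.minEnclosingCircle(c)[0],z).round(4),cv2.boundingRect(c))
E
```

```text
time: 20.0
tool_pos: [0.5275, -0.0449, 0.1332]
tool_rot: [-0.001, 0.879, 0.477, -0.001]
contact_force: [0.7, 0.5, -0.7]
gripper_width: 0.446
grasp_force: 60.6
time: 20.5
tool_pos: [0.4226, 0.0929, 0.1328]
tool_rot: [-0.001, 0.878, 0.479, -0.001]
contact_force: [0.0, -1.5, -1.2]
gripper_width: 0.446
grasp_force: 60.7
time: 21.0
tool_pos: [0.4267, 0.0895, 0.1347]
tool_rot: [-0.0, 0.879, 0.477, -0.0]
contact_force: [-0.2, -0.6, -1.9]
gripper_width: 0.443
grasp_force: 60.7
shift cm [0.05 0.19 0.47] turn 0 yaw -0.577 tcp [0.4267 0.0896 0.1347] j6 0.61 t 21.05 w 0.445 F [ 0.2 -1.1 -1.4] 60.7
purple [[ 0.5021 -0.4383  0.032 ]] (359, 195, 19, 19)
yellow [[ 0.4567 -0.1254  0.025 ]] (264, 210, 11, 12)
```

View pics/w7.png

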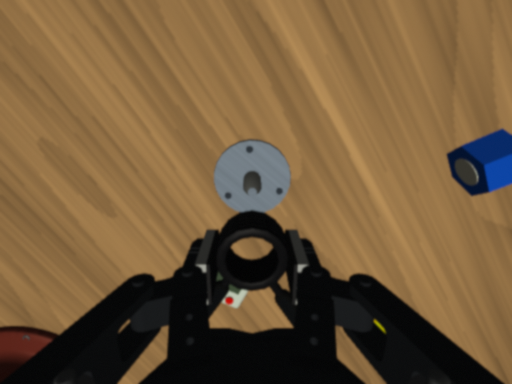

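Both balls are seated: in the top view each is within about 1 mm of its ring. The held collar shows at (252,252) and the post base at (252,176), so I'll measure the offset between them.

Run:
```python
from h import *
m=np.load("pics/w7.npz"); p=cv2.imread("pics/w7.png")[:,:,::-1]
h=cv2.cvtColor(p,cv2.COLOR_RGB2HSV); H,S,V=[h[...,i].astype(int) for i in range(3)]
c=comp((S<70)&(V>70)&(np.arange(384)[:,None]<206),(252,176)); a=cv2.convexHull(c)[:,0]; a=a[a[:,1]<198]
print("post",circ(ray(m,a,.01)).round(4),len(a),cv2.boundingRect(c))
w=((V>=50)[225:300,215:290]).astype(np.uint8); n,_,st,ce=cv2.connectedComponentsWithStats(w)
for i in range(1,n):
    if st[i,4]>150: print("hole",st[i],ce[i]+[215,225],ray(m,ce[i]+[215,225],.135).round(4))
print("outer",ray(m,[(252,250)],.152).round(4))
go(.4285,.089,.13)
```

```text
post [0.428  0.0901 0.0393] 26 (214, 140, 77, 66)
hole [ 15  12  43  23 746] [251.28418231 247.68096515] [[0.4247 0.0857 0.135 ]]
hole [ 62  47  13  20 154] [283.72077922 281.82467532] [[0.4284 0.0544 0.135 ]]
hole [  7  60  54  15 585] [249.47350427 293.74700855] [[0.4056 0.0585 0.135 ]]
outer [[0.4299 0.093  0.152 ]]
shift cm [0.04 0.2  0.48] turn 0 yaw -0.577 tcp [0.4266 0.0897 0.1348] j6 0.61 t 21.1 w 0.444 F [ 0.6 -0.3 -1.6] 60.7
```

```bash
python3 -m crank '[{"x":0.17,"y":0.17,"z":2.5,"turn":0},{"x":0,"y":0,"z":2.5,"turn":0},{"x":0,"y":0,"z":1.4,"turn":0},{"x":0,"y":0,"z":0.6,"turn":0},{"x":0,"y":0,"z":0,"turn":0}]'
python3 -m crank '[{"x":0,"y":0,"z":0,"turn":0},{"x":0,"y":0,"z":0,"turn":0},{"x":0,"y":0,"z":0.4,"turn":0},{"x":0,"y":0,"z":0.5,"turn":0},{"x":0,"y":0,"z":0.5,"turn":0}]'
python3 -m crank '[{"x":0,"y":0,"z":0.5,"turn":0},{"x":0,"y":0,"z":0.5,"turn":0},{"x":0,"y":0,"z":0,"turn":0},{"x":0,"y":0,"z":0,"turn":0},{"x":0,"y":0,"z":0,"turn":0}]'
python3 -c "
from h import *
go(.429,.0902,.0165)"
```

```text
time: 21.6
tool_pos: [0.4282, 0.0905, 0.064]
tool_rot: [-0.0, 0.879, 0.477, -0.001]
contact_force: [0.1, -0.1, -0.9]
gripper_width: 0.441
grasp_force: 60.7
time: 22.1
tool_pos: [0.4288, 0.0906, 0.0506]
tool_rot: [0.0, 0.879, 0.477, 0.0]
contact_force: [-1.1, -0.2, -0.8]
gripper_width: 0.444
grasp_force: 60.7
time: 22.6
tool_pos: [0.4289, 0.0906, 0.041]
tool_rot: [0.0, 0.879, 0.477, 0.0]
contact_force: [-0.2, -0.5, -0.9]
gripper_width: 0.446
grasp_force: 60.7
shift cm [-0.03  0.02  2.45] turn 0 yaw -0.576 tcp [0.4289 0.0906 0.041 ] j6 0.61 t 22.6 w 0.446 F [-0.2 -0.5 -0.9] 60.7
```

Over the tip with no contact, so I'll keep going down.

```bash
python3 -m crank '[{"x":0,"y":0,"z":0.5,"turn":0},{"x":0,"y":0,"z":0.5,"turn":0},{"x":0,"y":0,"z":0.5,"turn":0},{"x":0,"y":0,"z":0.4,"turn":0},{"x":0,"y":0,"z":0,"turn":0}]'
python3 -m crank '[{"x":0,"y":0,"z":0.2,"turn":0},{"x":0,"y":0,"z":0.2,"turn":0},{"x":0,"y":0,"z":0.1,"turn":0},{"x":0,"y":0,"z":0,"turn":0},{"x":0,"y":0,"z":0,"turn":0}]'
python3 -c "
from h import *
go(.429,.0902,.0165)"
```

```text
time: 23.1
tool_pos: [0.428, 0.0905, 0.0208]
tool_rot: [-0.0, 0.879, 0.477, -0.001]
contact_force: [-0.6, -0.1, -0.5]
gripper_width: 0.447
grasp_force: 60.7
time: 23.6
tool_pos: [0.4288, 0.0905, 0.0169]
tool_rot: [0.0, 0.879, 0.477, 0.0]
contact_force: [0.3, 1.0, -1.7]
gripper_width: 0.449
grasp_force: 60.7
shift cm [-0.02  0.03  0.04] turn 0 yaw -0.576 tcp [0.4288 0.0905 0.0169] j6 0.61 t 23.6 w 0.449 F [ 0.3  1.  -1.7] 60.7
```

```bash
python3 -m crank '[{"x":0,"y":0,"z":0,"turn":0},{"x":0,"y":0,"z":0,"turn":0},{"x":0,"y":0,"z":0,"turn":0},{"x":0,"y":0,"z":0,"turn":0},{"x":0,"y":0,"z":0,"turn":0}]' 100
python3 -m crank '[{"x":0,"y":0,"z":-2,"turn":0},{"x":0,"y":0,"z":-4,"turn":0},{"x":0,"y":0,"z":-4,"turn":0},{"x":0,"y":0,"z":-4,"turn":0},{"x":0,"y":0,"z":0,"turn":0}]'
python3 -c "
from h import *
go(.677,-.0244,.16,1.43)"
```

```text
time: 24.1
tool_pos: [0.4288, 0.0905, 0.0169]
tool_rot: [0.0, 0.879, 0.477, 0.0]
contact_force: [-0.6, 0.2, 0.4]
gripper_width: 0.999
grasp_force: 0.0
time: 24.6
tool_pos: [0.4328, 0.0908, 0.1639]
tool_rot: [0.003, 0.879, 0.477, 0.006]
contact_force: [0.5, -0.5, 0.0]
gripper_width: 1.003
grasp_force: 0.0
shift cm [ 3.63 26.74  0.7 ] turn 1.136 yaw -0.576 tcp [0.4328 0.0908 0.1639] j6 0.61 t 24.6 w 1.003 F [ 0.5 -0.5  0. ] 0.0
```

```bash
python3 -m crank '[{"x":0.6,"y":4.5,"z":0,"turn":0},{"x":0.6,"y":4.5,"z":0,"turn":0},{"x":0.6,"y":4.5,"z":0,"turn":0},{"x":0.6,"y":4.5,"z":0,"turn":0},{"x":0.6,"y":4.5,"z":0,"turn":0}]'
python3 -m crank '[{"x":0.6,"y":4.2,"z":0,"turn":0},{"x":0,"y":0,"z":0,"turn":0.14},{"x":0,"y":0,"z":0,"turn":0.14},{"x":0,"y":0,"z":0,"turn":0.14},{"x":0,"y":0,"z":0,"turn":0.14}]'
python3 -m crank '[{"x":0,"y":0,"z":0,"turn":0.14},{"x":0,"y":0,"z":0,"turn":0.14},{"x":0,"y":0,"z":0,"turn":0.14},{"x":0,"y":0,"z":0,"turn":0.14},{"x":0,"y":0,"z":0,"turn":0.02}]'
python3 -m crank '[{"x":0,"y":0,"z":0,"turn":0},{"x":0,"y":0,"z":0,"turn":0},{"x":0,"y":0,"z":0,"turn":0},{"x":0,"y":0,"z":0,"turn":0},{"x":0,"y":0,"z":0,"turn":0}]'
python3 - <<'E'
from h import *
m=manip.camera_model("wrist"); p,d=manip.grab_frame("wrist"); cv2.imwrite("pics/w8.png",p[:,:,::-1]); np.savez("pics/w8.npz",**m)
h=cv2.cvtColor(p,cv2.COLOR_RGB2HSV); H,S,V=[h[...,i].astype(int) for i in range(3)]
c=max(cv2.findContours(((H>100)&(H<125)&(S>150)).astype(np.uint8),0,1)[0],key=cv2.contourArea)[:,0]
print(cv2.boundingRect(c),rect(ray(m,c,.03)).round(4))
go(.677,-.0244,.005,1.43)
E
```

```text
time: 25.1
tool_pos: [0.635, -0.0077, 0.1556]
tool_rot: [-0.0, 0.879, 0.477, -0.0]
contact_force: [-0.3, -0.5, 0.7]
gripper_width: 0.998
grasp_force: 0.0
time: 25.6
tool_pos: [0.672, -0.0247, 0.1554]
tool_rot: [-0.0, 0.977, 0.213, -0.001]
contact_force: [-0.0, -0.3, 0.4]
gripper_width: 0.998
grasp_force: 0.0
time: 26.1
tool_pos: [0.6719, -0.0246, 0.1557]
tool_rot: [-0.0, 0.997, -0.073, -0.001]
contact_force: [-0.4, 0.8, -0.2]
gripper_width: 1.0
grasp_force: 0.0
time: 26.6
tool_pos: [0.6723, -0.0247, 0.1568]
tool_rot: [0.0, 0.997, -0.072, 0.0]
contact_force: [-0.5, 0.3, -0.8]
gripper_width: 0.999
grasp_force: 0.0
(222, 104, 54, 140) [ 0.6728 -0.0233  0.1489  0.0518 -0.1437]
shift cm [ 0.46 -0.1  15.19] turn -0.004 yaw -1.716 tcp [ 0.6723 -0.0247  0.1569] j6 1.57 t 26.65 w 0.997 F [-0.4 -0.8 -0.1] 0.0
```

View pics/w8.png

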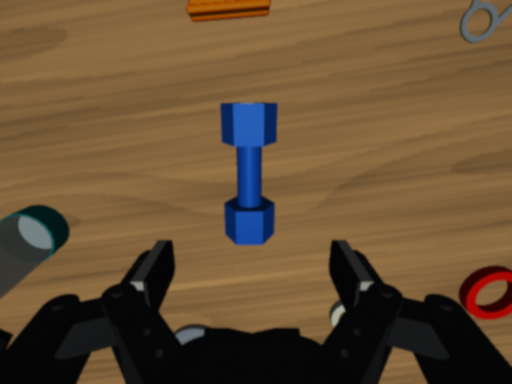

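The dumbbell lies lengthwise in the view, with its handle at (249,172). The tumbler is well off to the left at (30,245).

```bash
python3 -m crank '[{"x":0.3,"y":-0.1,"z":3,"turn":0},{"x":0,"y":0,"z":4,"turn":0},{"x":0,"y":0,"z":4,"turn":0},{"x":0,"y":0,"z":3,"turn":0},{"x":0,"y":0,"z":1,"turn":0}]'
python3 -m crank '[{"x":0,"y":0,"z":0,"turn":0},{"x":0,"y":0,"z":0,"turn":0},{"x":0,"y":0,"z":0,"turn":0},{"x":0,"y":0,"z":0,"turn":0},{"x":0,"y":0,"z":0,"turn":0}]'
python3 -m crank '[{"x":0,"y":0,"z":0,"turn":0},{"x":0,"y":0,"z":0,"turn":0},{"x":0,"y":0,"z":0,"turn":0},{"x":0,"y":0,"z":0,"turn":0},{"x":0,"y":0,"z":0,"turn":0}]' 0
python3 -m crank '[{"x":0,"y":0,"z":0,"turn":0},{"x":0,"y":0,"z":0,"turn":0},{"x":0,"y":0,"z":0,"turn":0},{"x":0,"y":0,"z":0,"turn":0},{"x":0,"y":0,"z":0,"turn":0}]'
python3 -m crank '[{"x":0,"y":0,"z":-0.5,"turn":0},{"x":0,"y":0,"z":-0.5,"turn":0},{"x":0,"y":0,"z":-1,"turn":0},{"x":0,"y":0,"z":0,"turn":0},{"x":0,"y":0,"z":0,"turn":0}]'
python3 -c "
from h import *
go(.675,-.024,.2)"
```

```text
time: 27.15
tool_pos: [0.6722, -0.0237, 0.0021]
tool_rot: [-0.0, 0.997, -0.072, -0.004]
contact_force: [-0.6, 0.1, -0.3]
gripper_width: 0.996
grasp_force: 0.0
time: 27.65
tool_pos: [0.6764, -0.0243, 0.0084]
tool_rot: [0.0, 0.997, -0.073, 0.001]
contact_force: [-0.3, 0.6, 0.6]
gripper_width: 0.997
grasp_force: 0.0
time: 28.15
tool_pos: [0.6756, -0.024, 0.007]
tool_rot: [-0.0, 0.997, -0.073, 0.0]
contact_force: [-0.4, 1.0, 1.5]
gripper_width: 0.28
grasp_force: 59.4
time: 28.65
tool_pos: [0.6756, -0.024, 0.007]
tool_rot: [-0.0, 0.997, -0.073, 0.0]
contact_force: [0.6, 2.6, 2.6]
gripper_width: 0.28
grasp_force: 59.4
time: 29.15
tool_pos: [0.6757, -0.0243, 0.0274]
tool_rot: [0.0, 0.997, -0.073, 0.0]
contact_force: [0.0, 0.6, -5.1]
gripper_width: 0.281
grasp_force: 59.2
shift cm [ -0.06  -0.02 -17.26] turn 0 yaw -1.716 tcp [ 0.6757 -0.0243  0.0274] j6 1.57 t 29.15 w 0.281 F [ 0.   0.6 -5.1] 59.2
```

```bash
python3 -m crank '[{"x":0,"y":0,"z":-2,"turn":0},{"x":0,"y":0,"z":-3.5,"turn":0},{"x":0,"y":0,"z":-4,"turn":0},{"x":0,"y":0,"z":-4,"turn":0},{"x":0,"y":0,"z":-3,"turn":0}]'
python3 -m crank '[{"x":0,"y":0,"z":-0.8,"turn":0},{"x":0,"y":0,"z":0,"turn":0},{"x":0,"y":0,"z":0,"turn":0},{"x":0,"y":0,"z":0,"turn":0},{"x":0,"y":0,"z":0,"turn":0}]'
python3 -c "
from h import *
go(.513,.437,.2)"
```

```text
time: 29.65
tool_pos: [0.6759, -0.0242, 0.1947]
tool_rot: [0.0, 0.997, -0.073, 0.001]
contact_force: [1.1, 1.1, -2.9]
gripper_width: 0.287
grasp_force: 59.4
time: 30.15
tool_pos: [0.6742, -0.024, 0.1969]
tool_rot: [-0.0, 0.997, -0.073, -0.002]
contact_force: [0.0, -0.7, -4.3]
gripper_width: 0.282
grasp_force: 59.5
shift cm [-22.62 -43.28  -0.21] turn 0 yaw -1.716 tcp [ 0.6742 -0.024   0.1969] j6 1.57 t 30.15 w 0.282 F [ 0.  -0.7 -4.3] 59.5
```

```bash
python3 -m crank '[{"x":-0.8,"y":-1.5,"z":0,"turn":0},{"x":-1.75,"y":-3.35,"z":0,"turn":0},{"x":-1.75,"y":-3.35,"z":0,"turn":0},{"x":-1.75,"y":-3.35,"z":0,"turn":0},{"x":-1.75,"y":-3.35,"z":0,"turn":0}]'
python3 -m crank '[{"x":-1.75,"y":-3.35,"z":0,"turn":0},{"x":-1.75,"y":-3.35,"z":0,"turn":0},{"x":-1.75,"y":-3.35,"z":0,"turn":0},{"x":-1.75,"y":-3.35,"z":0,"turn":0},{"x":-1.75,"y":-3.35,"z":0,"turn":0}]'
python3 -m crank '[{"x":-1.75,"y":-3.35,"z":0,"turn":0},{"x":-1.75,"y":-3.35,"z":0,"turn":0},{"x":-1.75,"y":-3.35,"z":0,"turn":0},{"x":-0.8,"y":-1.5,"z":0,"turn":0},{"x":0,"y":0,"z":0,"turn":0}]'
python3 -m crank '[{"x":0,"y":0,"z":0,"turn":-0.1},{"x":0,"y":0,"z":0,"turn":-0.13},{"x":0,"y":0,"z":0,"turn":-0.13},{"x":0,"y":0,"z":0,"turn":-0.13},{"x":0,"y":0,"z":0,"turn":-0.13}]'
python3 -m crank '[{"x":0,"y":0,"z":0,"turn":-0.13},{"x":0,"y":0,"z":0,"turn":-0.13},{"x":0,"y":0,"z":0,"turn":-0.09},{"x":0,"y":0,"z":0,"turn":0},{"x":0,"y":0,"z":0,"turn":0}]'
python3 -m crank '[{"x":0,"y":0,"z":0,"turn":0},{"x":0,"y":0,"z":0,"turn":0},{"x":0,"y":0,"z":0,"turn":0},{"x":0,"y":0,"z":0,"turn":0},{"x":0,"y":0,"z":0,"turn":0}]'
python3 - <<'E'
from h import *
m=manip.camera_model("wrist"); p,d=manip.grab_frame("wrist"); cv2.imwrite("pics/w9.png",p[:,:,::-1]); np.savez("pics/w9.npz",**m)
go(.513,.437,.2,-.743)
E
```

```text
time: 30.65
tool_pos: [0.6184, 0.1366, 0.1992]
tool_rot: [-0.0, 0.997, -0.072, -0.001]
contact_force: [0.4, 0.9, -3.1]
gripper_width: 0.281
grasp_force: 59.5
time: 31.15
tool_pos: [0.5558, 0.315, 0.1993]
tool_rot: [0.0, 0.997, -0.072, -0.0]
contact_force: [1.0, 0.1, -3.9]
gripper_width: 0.284
grasp_force: 59.5
time: 31.65
tool_pos: [0.5124, 0.4383, 0.1992]
tool_rot: [0.0, 0.997, -0.071, -0.001]
contact_force: [-0.9, -0.1, -4.3]
gripper_width: 0.282
grasp_force: 59.6
time: 32.15
tool_pos: [0.5146, 0.4347, 0.1994]
tool_rot: [0.0, 0.971, 0.237, -0.0]
contact_force: [-0.3, -1.1, -3.7]
gripper_width: 0.282
grasp_force: 59.6
time: 32.65
tool_pos: [0.5145, 0.4352, 0.1996]
tool_rot: [0.0, 0.917, 0.4, -0.0]
contact_force: [0.3, 0.4, -4.1]
gripper_width: 0.283
grasp_force: 59.6
time: 33.15
tool_pos: [0.5142, 0.4361, 0.1998]
tool_rot: [0.0, 0.916, 0.401, 0.0]
contact_force: [0.6, 0.5, -3.1]
gripper_width: 0.283
grasp_force: 59.6
shift cm [-0.02 -0.16 -0.02] turn -0.003 yaw -0.746 tcp [0.5143 0.4361 0.1998] j6 1.34 t 33.2 w 0.282 F [ 0.9 -0.2 -4.4] 59.6
```

View pics/w9.png

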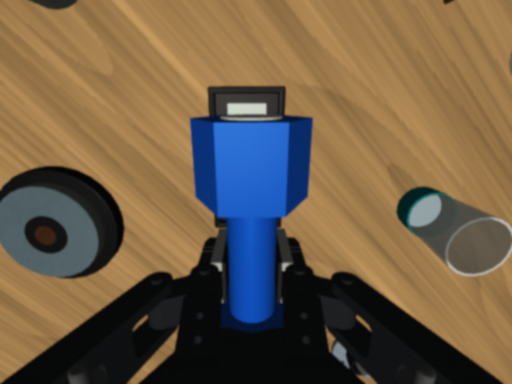

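The dumbbell is held level and lies in line with the tray. The tray's far rim shows from (208,88) to (285,88), and the far head's top edge is near row 118. The tumbler is clear at right.

Run:
```python
from h import *
m=np.load("pics/w9.npz"); p=cv2.imread("pics/w9.png")
g=p.max(2); r=g[84:112,195:300]; c=max(cv2.findContours((r<50).astype(np.uint8),0,1)[0],key=cv2.contourArea)[:,0]+[195,84]
x,y,w,h=cv2.boundingRect(c); print(x,y,w,h)
P=ray(m,[(x,y),(x+w,y)],.012); mid=P.mean(0)[:2]; e=P[1]-P[0]; print(P.round(4),"width",np.linalg.norm(e).round(4),"edge yaw",np.arctan2(e[1],e[0]).round(3))
u=np.array([e[1],-e[0]])/np.hypot(*e[:2]); u*=np.sign(u@(mid-[.513,.437])); print("centre",(mid-.09*u).round(4))
print("head end",ray(m,[(251,118)],.241).round(4),ray(m,[(251,118)],.241)[0,:2]-.071*u)
```

```text
209 87 76 25
[[0.5407 0.5349 0.012 ]
 [0.6042 0.4763 0.012 ]] width 0.0865 edge yaw -0.746
centre [0.5114 0.4395]
head end [[0.5646 0.4898 0.241 ]] [0.51640884 0.43766264]
```

```bash
python3 -m crank '[{"x":-0.1,"y":-0.35,"z":1.5,"turn":0},{"x":0,"y":0,"z":2.5,"turn":0},{"x":0,"y":0,"z":3,"turn":0},{"x":0,"y":0,"z":3,"turn":0},{"x":0,"y":0,"z":2,"turn":0}]'
python3 -m crank '[{"x":0,"y":0,"z":1.2,"turn":0},{"x":0,"y":0,"z":0.8,"turn":0},{"x":0,"y":0,"z":0.4,"turn":0},{"x":0,"y":0,"z":0,"turn":0},{"x":0,"y":0,"z":0,"turn":0}]'
python3 -m crank '[{"x":0,"y":0,"z":0,"turn":0},{"x":0,"y":0,"z":0,"turn":0},{"x":0,"y":0,"z":0,"turn":0},{"x":0,"y":0,"z":0,"turn":0},{"x":0,"y":0,"z":0,"turn":0}]'
python3 -c "
from h import *
go(.511,.438,.012,-.743)"
```

```text
time: 33.7
tool_pos: [0.509, 0.4366, 0.0755]
tool_rot: [0.0, 0.916, 0.401, -0.002]
contact_force: [-0.3, 0.5, -4.5]
gripper_width: 0.283
grasp_force: 59.7
time: 34.2
tool_pos: [0.5118, 0.4382, 0.0572]
tool_rot: [-0.0, 0.916, 0.401, 0.001]
contact_force: [0.1, 0.6, -4.2]
gripper_width: 0.287
grasp_force: 59.7
time: 34.7
tool_pos: [0.511, 0.4377, 0.0559]
tool_rot: [-0.0, 0.916, 0.401, 0.0]
contact_force: [0.0, -0.8, -4.6]
gripper_width: 0.281
grasp_force: 59.7
shift cm [ 0.02 -0.03  4.39] turn -0.003 yaw -0.746 tcp [0.511  0.4377 0.0559] j6 1.34 t 34.7 w 0.281 F [ 0.  -0.8 -4.6] 59.7
```

```bash
python3 -m crank '[{"x":0,"y":0,"z":0.7,"turn":0},{"x":0,"y":0,"z":0.9,"turn":0},{"x":0,"y":0,"z":0.9,"turn":0},{"x":0,"y":0,"z":0.7,"turn":0},{"x":0,"y":0,"z":0.5,"turn":0}]'
python3 -m crank '[{"x":0,"y":0,"z":0.2,"turn":0},{"x":0,"y":0,"z":0,"turn":0},{"x":0,"y":0,"z":0,"turn":0},{"x":0,"y":0,"z":0.2,"turn":0},{"x":0,"y":0,"z":0.15,"turn":0}]'
python3 -m crank '[{"x":0,"y":0,"z":0.1,"turn":0},{"x":0,"y":0,"z":0,"turn":0},{"x":0,"y":0,"z":0,"turn":0},{"x":0,"y":0,"z":0,"turn":0},{"x":0,"y":0,"z":0,"turn":0}]'
python3 -c "
from h import *
go(.511,.438,.012,-.743)"
```

```text
time: 35.2
tool_pos: [0.5103, 0.4372, 0.0171]
tool_rot: [0.0, 0.916, 0.401, -0.001]
contact_force: [0.3, 0.9, -4.0]
gripper_width: 0.281
grasp_force: 59.7
time: 35.7
tool_pos: [0.5113, 0.4379, 0.0137]
tool_rot: [-0.0, 0.916, 0.401, 0.0]
contact_force: [-0.6, 0.5, -4.2]
gripper_width: 0.288
grasp_force: 59.7
time: 36.2
tool_pos: [0.5111, 0.4377, 0.0124]
tool_rot: [0.0, 0.916, 0.401, 0.0]
contact_force: [-0.1, 0.4, -3.4]
gripper_width: 0.28
grasp_force: 59.7
shift cm [ 0.02 -0.03  0.04] turn -0.003 yaw -0.746 tcp [0.5111 0.4377 0.0124] j6 1.34 t 36.2 w 0.28 F [-0.1  0.4 -3.4] 59.7
```

```bash
python3 -m crank '[{"x":0,"y":0,"z":0.05,"turn":0},{"x":0,"y":0,"z":0.05,"turn":0},{"x":0,"y":0,"z":0,"turn":0},{"x":0,"y":0,"z":0,"turn":0},{"x":0,"y":0,"z":0,"turn":0}]'
python3 -m crank '[{"x":0,"y":0,"z":0,"turn":0},{"x":0,"y":0,"z":0,"turn":0},{"x":0,"y":0,"z":0,"turn":0},{"x":0,"y":0,"z":0,"turn":0},{"x":0,"y":0,"z":0,"turn":0}]' 43
python3 -m crank '[{"x":0,"y":0,"z":-0.5,"turn":0},{"x":0,"y":0,"z":-1,"turn":0},{"x":0,"y":0,"z":-2,"turn":0},{"x":0,"y":0,"z":-4,"turn":0},{"x":0,"y":0,"z":-4,"turn":0}]'
python3 -m crank '[{"x":0,"y":0,"z":-4,"turn":0},{"x":-4,"y":0,"z":-2,"turn":0},{"x":-4.5,"y":0,"z":0,"turn":0},{"x":-4.5,"y":0,"z":0,"turn":0},{"x":0,"y":0,"z":0,"turn":0}]'
python3 -m crank '[{"x":0,"y":0,"z":0,"turn":0},{"x":0,"y":0,"z":0,"turn":0},{"x":0,"y":0,"z":0,"turn":0},{"x":0,"y":0,"z":0,"turn":0},{"x":0,"y":0,"z":0,"turn":0}]'
python3 - <<'E'
from h import *
go(.511,.438,.012,-.743)
P={}
for n in ("wrist","top","scene"):
    m=manip.camera_model(n); p,d=manip.grab_frame(n); P[n]=p; cv2.imwrite(f"pics/end_{n}.png",p[:,:,::-1])
    h=cv2.cvtColor(p,cv2.COLOR_RGB2HSV); H,S,V=[h[...,i].astype(int) for i in range(3)]
    for k,(M,z) in dict(purple=((H>125)&(H<160)&(S>100)&(V>40),.032),yellow=((H>20)&(H<35)&(S>170)&(V>90),.025),blue=((H>100)&(H<125)&(S>150),.035)).items():
        for c in cv2.findContours(M.astype(np.uint8),0,1)[0]:
            if 40<cv2.contourArea(c)<9000 and k!="blue": print(n,k,ray(m,cv2.minEnclosingCircle(c)[0],z).round(4))
            elif 200<cv2.contourArea(c)<9000: print(n,k,rect(ray(m,c[:,0],z)).round(4))
a=P["top"][100:290,20:420]; b=P["scene"][60:340,120:420]
cv2.imwrite("pics/end.png",np.vstack([cv2.resize(a,(800,380)),cv2.resize(np.hstack([b,P["wrist"][52:332,:]]),(800,220))])[:,:,::-1])
E
```

```text
time: 36.7
tool_pos: [0.5112, 0.4378, 0.012]
tool_rot: [0.0, 0.916, 0.401, 0.0]
contact_force: [-2.5, -1.9, 3.1]
gripper_width: 0.285
grasp_force: 60.3
time: 37.2
tool_pos: [0.5111, 0.4377, 0.0113]
tool_rot: [-0.0, 0.916, 0.401, 0.0]
contact_force: [0.1, -1.3, 0.3]
gripper_width: 0.428
grasp_force: 0.0
time: 37.7
tool_pos: [0.5106, 0.4374, 0.1275]
tool_rot: [0.0, 0.916, 0.401, -0.001]
contact_force: [1.6, -0.2, 0.2]
gripper_width: 0.43
grasp_force: 0.0
time: 38.2
tool_pos: [0.4184, 0.3388, 0.1849]
tool_rot: [0.0, 0.916, 0.401, -0.002]
contact_force: [0.4, 0.5, -0.1]
gripper_width: 0.43
grasp_force: 0.0
time: 38.7
tool_pos: [0.4233, 0.3426, 0.1864]
tool_rot: [0.0, 0.916, 0.401, -0.0]
contact_force: [-1.5, 0.4, 0.2]
gripper_width: 0.43
grasp_force: 0.0
shift cm [12.95 -0.03 17.43] turn -0.003 yaw -0.746 tcp [0.4233 0.3426 0.1864] j6 1.29 t 38.7 w 0.43 F [-1.5  0.4  0.2] 0.0
wrist blue [0.4994 0.4241 0.107  0.0541 0.8285]
top purple [[ 0.5021 -0.4383  0.032 ]]
top yellow [[ 0.4567 -0.1254  0.025 ]]
top blue [0.5413 0.4576 0.0866 0.0377 0.5127]
scene purple [[ 0.5039 -0.4393  0.032 ]]
scene yellow [[ 0.4561 -0.1268  0.025 ]]
scene blue [0.5151 0.4332 0.1633 0.0683 0.8235]
scene blue [0.666  0.9937 0.3889 0.29   0.6631]
```

View pics/end.png

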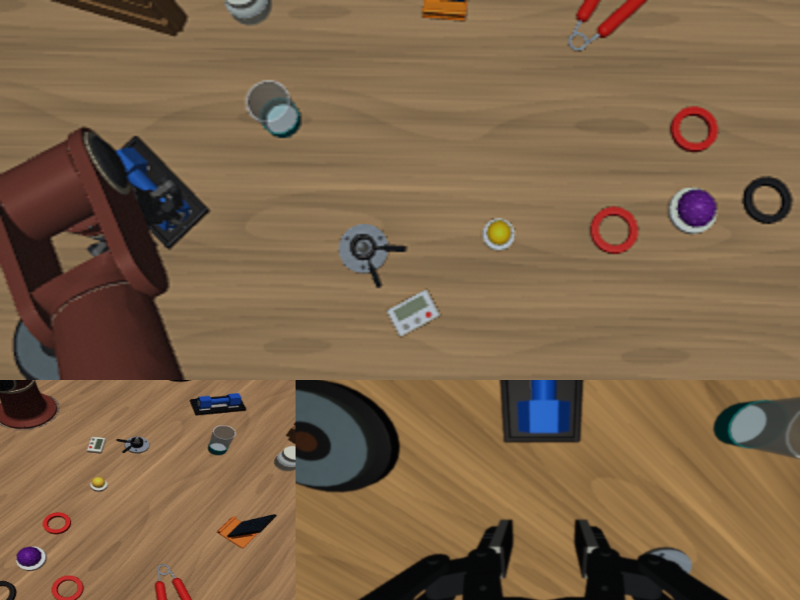

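The final view shows both balls in their pale rings and the collar flat around the pin. In the scene view the dumbbell is within about 1 mm of the tray centre, inside the rim. The tumbler stands where it was and the gripper is clear, so I'm handing in.

```bash
python3 -c "
from plant import manip
print(manip.job_done())"
```

```text
the job is handed in; nothing more can be done
None
```

The job is handed in at about 39 s of the 112 s: both balls are in their rings, the collar is on the post and the dumbbell is flat in its tray, all let go, with the tumbler untouched; the last pictures confirm this, but the hand-in returned no verdict.

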